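# Find the socket that fits the caliper nut

### The job

Three sockets that look alike stand in the steel tray, each with a flat blue key as its adapter; just one of them fits the steel hex nut on the yellow-painted boss of the brake caliper. Try them on that nut until one goes fully down, its rim flat on the yellow boss, and stand every socket that does not fit back upright in the tray. Finish while still gripping the fitting socket by its key, fully seated on the nut, and leave the other loose parts on the bench where they are.

Things in the scene. Friction and masses are not known exactly. Their poses are not given: they have to be found in the camera images.
- socket_a_center (a point): One of three outwardly equal steel sockets, standing in the tray mouth down. Skirt 42 mm diameter, 40 mm high; on it a flat blue key 12 mm thick (own x), 28 mm wide (own y), from 40 to 80 mm above the mouth. Two flats of its hex bore face own +-x (others every 60 degrees). 0.25 kg. Point: on its axis, 40 mm above the mouth, at the foot of the key (half-way up). Its bore size is not told.
- socket_b_center (a point): One of three outwardly equal steel sockets, standing in the tray mouth down. Skirt 42 mm diameter, 40 mm high; on it a flat blue key 12 mm thick (own x), 28 mm wide (own y), from 40 to 80 mm above the mouth. Two flats of its hex bore face own +-x (others every 60 degrees). 0.25 kg. Point: on its axis, 40 mm above the mouth, at the foot of the key (half-way up). Its bore size is not told.
- socket_c_center (a point): One of three outwardly equal steel sockets, standing in the tray mouth down. Skirt 42 mm diameter, 40 mm high; on it a flat blue key 12 mm thick (own x), 28 mm wide (own y), from 40 to 80 mm above the mouth. Two flats of its hex bore face own +-x (others every 60 degrees). 0.25 kg. Point: on its axis, 40 mm above the mouth, at the foot of the key (half-way up). Its bore size is not told.
- seat (a point): Centre of the flat top of the fixed yellow boss (60 mm diameter, 35 mm above the bench), on the axis of the nut to try, which is fixed and stands on it; axes as the caliper's. Two flats of the nut face +-x (others every 60 degrees). The fitting socket goes down until its mouth is on the boss; a narrower one stops on the nut's top, a wider one on the stud, 6 to 14 mm above the boss.
- caliper: Aluminium brake caliper, fixed, long side along its y, piston housing bulging to +x; origin at its middle on the bench. Three bosses at y = -85 (yellow), 0 and 85 mm, each with a steel nut and dark stud. The nuts change places each run: 17, 22 and 27 mm across flats, 16, 14 and 12 mm high (top 4 mm bevelled), stud tops 30, 22 and 14 mm above the boss.
- tray: Shallow stainless tray fixed on the bench, 130 mm (x) by 310 mm (y), rim 18 mm high, wall and floor 3 mm thick; origin at the centre of its underside on the bench. The sockets start in a row along its y, about 95 mm apart. Their bores are 19, 24 and 29 mm across flats and 32, 24 and 16 mm deep.
- piston_center (a point): Gold anodised piston cup, 50 mm diameter, 30 mm high; its centre. A bystander: leave it alone.
- seal_center (a point): Black rubber-look ring, 48 mm diameter, 8 mm high; its centre. A bystander: leave it alone.
- bolt_center (a point): Lying steel hex bolt, 59 mm long, head 19 mm; the point is at the root of the head. A bystander: leave it alone.
Mind the look-alikes: they are no part of the job. What is shaped like the part that bears socket_b_center but green or purple is not meant.

How it is judged (in metres and radians):
At the end, for the whole second after the job is handed in: One socket is seated on the nut: axis within 5 mm of the yellow boss centre, rim within 3 mm of the boss face, upright within 7 degrees, at rest, still gripped (over 3 N). The other two stand upright (7 degrees) on the tray floor inside its rim, untouched (((horizontal distance between socket_a_center and seat below 0.005 m and z of socket_a_center in the frame of seat between 0.036 and 0.043 m and angle between each of socket_a_center, socket_b_center, socket_c_center's own z axis and vertical below 0.12 rad and contact force between the fingers and socket_a above 3 N and linear speed of socket_a below 0.02 m/s and x of socket_b_center in the frame of tray between -0.06 and 0.06 m and y of socket_b_center in the frame of tray between -0.15 and 0.15 m and height (world z) of each of socket_b_center, socket_c_center below 0.055 m and contact force between the fingers and socket_b below 0.5 N and x of socket_c_center in the frame of tray between -0.06 and 0.06 m and y of socket_c_center in the frame of tray between -0.15 and 0.15 m and contact force between the fingers and socket_c below 0.5 N) or (horizontal distance between socket_b_center and seat below 0.005 m and z of socket_b_center in the frame of seat between 0.036 and 0.043 m and angle between each of socket_b_center, socket_a_center, socket_c_center's own z axis and vertical below 0.12 rad and contact force between the fingers and socket_b above 3 N and linear speed of socket_b below 0.02 m/s and x of socket_a_center in the frame of tray between -0.06 and 0.06 m and y of socket_a_center in the frame of tray between -0.15 and 0.15 m and height (world z) of each of socket_a_center, socket_c_center below 0.055 m and contact force between the fingers and socket_a below 0.5 N and x of socket_c_center in the frame of tray between -0.06 and 0.06 m and y of socket_c_center in the frame of tray between -0.15 and 0.15 m and contact force between the fingers and socket_c below 0.5 N) or (horizontal distance between socket_c_center and seat below 0.005 m and z of socket_c_center in the frame of seat between 0.036 and 0.043 m and angle between each of socket_c_center, socket_a_center, socket_b_center's own z axis and vertical below 0.12 rad and contact force between the fingers and socket_c above 3 N and linear speed of socket_c below 0.02 m/s and x of socket_a_center in the frame of tray between -0.06 and 0.06 m and y of socket_a_center in the frame of tray between -0.15 and 0.15 m and height (world z) of each of socket_a_center, socket_b_center below 0.055 m and contact force between the fingers and socket_a below 0.5 N and x of socket_b_center in the frame of tray between -0.06 and 0.06 m and y of socket_b_center in the frame of tray between -0.15 and 0.15 m and contact force between the fingers and socket_b below 0.5 N))); the arm keeps its last pose, push and grip.
It fails at once if a bystander (piston, seal ring or bolt) is moved by more than 25 mm (distance of any of piston_center, seal_center, bolt_center from where it was at the start of the episode above 0.025 m).
It also fails if it takes over 72 s, if anything falls off the work surface, if the arm or the gripper's body presses on something with over 40 N, if the wrist force passes 120 N, or if a joint passes its speed limit or range.

### The arm

A 6-joint arm with a two-finger parallel gripper is mounted at the origin on the work surface. World frame = base frame: x ahead of the robot, y to its left, z up, the work surface at z = 0. Lengths are in mm, angles in degrees, forces in N, time in s.
With the tool pointing down it reaches from about 350 to 850 mm from the base axis. Payload 8.1 kg.
Tool frame: the origin (TCP) lies between the finger pads; the fingertips stand r.nose_length ahead of it and the grasp point (between the pads) lies 3 mm ahead of it (r.nose_length is the distance from the TCP to the fingertips, in mm); x points along the fingers, y is the direction in which the jaws open and shut, and the axes are right-handed (so a half turn about x gives the same grasp; the last joint's range is limited). The gripper opens to 85 mm and grips with 20 to 120 N. Pads are 22 mm wide; open, the fingers measure 114 mm over their backs; the gripper's body (76 mm by 85 mm) begins 54 mm behind the grasp point. The pads swing forward as they close: fully open they stand 13 mm farther back than shut.
Start: joints at [70.852, 7.471, 85.268, -0, 87.261, -4.893], TCP at [147.722, 581.536, 253.292] pointing down, gripper open.
Joint ranges: [-169.43, 169.43], [-51.17, 129.36], [1.28, 143.12], [-76.62, 256.62], [0, 156.53], [-152.29, 152.29]. Speed limits (degrees/s): [136.94, 136.94, 159.86, 180, 180, 180].

### API

Orientations are given as [roll, pitch, yaw] about the fixed x, y, z axes, in that order (R = Rz(yaw) Ry(pitch) Rx(roll)).
In Python, from bench import sense, optics, order, r gives the robot as it stands.
- The arm moves only by the tool carry_out, never from a script. Its argument "commands" is one flat list of numbers, 7 for each row, row after row: the shift along the tool's x, y, z in m, then the turn, a rotation vector about the tool's x, y, z in degrees, then the closure, from -1 (fully open) to 1 (shut), so that 0 is half open. A call has 1 to 12 rows; each row is the pose to reach, as a shift and turn from the pose measured when the call began, along the tool's axes at that moment; what a row does not reach only later rows make up. A row lasts 1/8 s, in which the tool goes at most 62.5 mm and 10.7 degrees, less where a joint would pass 70% of its speed; a pose out of reach is approached as far as the arm can. A call with a gripper value outside its range is refused whole. The fingers move at their own pace and stop on an object; "grip_force" is the grip in N (left out, the last holds). Time passes only in rows, so rows that repeat a pose let the fingers close. It gives the time, the measured TCP pose, the force and the opening at its end, in the units of the state.
- sense(): the state, without advancing time (a new reading comes with each control period).
- optics.snapshot(name): name is "side" or "top"; returns (picture, depth): 420x560x3 uint8, red, green, blue; 420x560 float32, mm along the optical axis (not along the pixel's ray), 0 where there is no reading.
- optics.calibration(name): a dict with "mtx" (3x3 intrinsics, pixels), "extrinsics" (4x4, takes a point from camera to world coordinates). Camera axes: x right, y up, looking along -z (the intrinsics and any distortion apply to the point x, -y, -z); pixel columns grow to the right and rows downward; lengths in mm; the calibration is good to about 2 mm. A picture is of the moment at which its call begins. calibration takes no time and is no camera call.
- order.hand_in(): hands the job in, once; it reports no verdict.
The state is a dict: "time": time; "joint_pos": joint angles; "qd": joint speeds; "joint_efforts": joint torques, N m; "tool_pos": TCP position; "tcp_rot": TCP orientation; "ft_force": force on the tool from outside, world axes, zero at the start; "wrist_torque": the same for the moment, N m; "finger_gap": finger opening in mm.
Only numpy, scipy, OpenCV 4.12 (cv2) and the standard library are available. Lean on these libraries where they do the work, as an engineer would, in place of code of your own. Each camera call takes 0.05 s, during which the arm holds its last target. There are 200 camera calls.

## Working session

There is one attempt and no reset: what is moved stays moved. The work goes in short steps, Python scripts to look and compute and a tool call to move; the robot and the scene stay as the last step left them, time stands still between calls to the robot, and variables do not carry over. Pictures are saved under pics/ and viewed, about 8 in all and at most 12, crops included, and the job is handed in when it is done.

Besides the shell and the picture viewer there is one more tool, called after ">>>" by a JSON object that holds its "name" and its "arguments". carry_out: Moves the arm, as the interface text tells. Its arguments: {"type":"object","properties":{"commands":{"type":"array","items":{"type":"number"}},"grip_force":{"type":"number"}},"required":["commands"]}

```bash
mkdir -p pics; ls; python3 - <<'E'
from bench import sense, optics, order, r
import cv2,numpy as np
print(sense(), r.nose_length)
for n in("top","side"):
    p,d=optics.snapshot(n); cv2.imwrite(f"pics/{n}0.png",p[...,::-1]); np.savez(f"{n}0.npz",p=p,d=d)
    c=optics.calibration(n); print(n,c)
E
```

```text
pics
{'time': 0.0, 'joint_pos': array([ 7.08513485e+01,  7.51498998e+00,  8.53300846e+01,  3.65579380e-05,
        8.72602582e+01, -4.89144566e+00]), 'qd': array([ 0.03539719,  0.01348058,  0.02625238, -0.06488293, -0.08583255,
        0.00751604]), 'joint_efforts': array([ 8.88748418e-04, -5.69385874e+01, -5.00559533e+01, -3.52047191e-04,
        1.41741772e-02, -5.58827651e-06]), 'tool_pos': array([147.56010778, 581.04943659, 252.2378947 ]), 'tcp_rot': array([ -94.91130685,   89.8946672 , -109.1685145 ]), 'ft_force': array([-0.2025746 , -0.05904105, -0.27027311]), 'wrist_torque': array([ 0.04677   , -0.01473446, -0.0267559 ]), 'finger_gap': 85.16822628749283} 22.0
top {'mtx': array([[503.54035574,   0.        , 274.44366199],
       [  0.        , 503.54035574, 209.20415735],
       [  0.        ,   0.        ,   1.        ]]), 'extrinsics': array([[ 7.19557202e-03,  9.86374669e-01, -1.64357038e-01,
         3.59878549e+02],
       [-9.99973056e-01,  7.33650057e-03,  2.50431487e-04,
        -2.54949441e+01],
       [ 1.45282478e-03,  1.64350808e-01,  9.86400883e-01,
         1.33814072e+03],
       [ 0.00000000e+00,  0.00000000e+00,  0.00000000e+00,
         1.00000000e+00]])}
side {'mtx': array([[494.14879738,   0.        , 275.60917953],
       [  0.        , 494.14879738, 204.21940581],
       [  0.        ,   0.        ,   1.        ]]), 'extrinsics': array([[-8.68434075e-01,  3.67080060e-01, -3.33278393e-01,
         2.38789052e+02],
       [-4.95804520e-01, -6.43462817e-01,  5.83209637e-01,
         5.76571860e+02],
       [-3.67625298e-04,  6.71720056e-01,  7.40804989e-01,
         8.53902339e+02],
       [ 0.00000000e+00,  0.00000000e+00,  0.00000000e+00,
         1.00000000e+00]])}
```

View pics/top0.png

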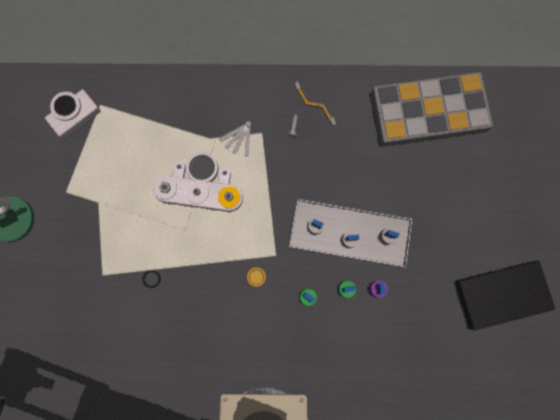

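View pics/side0.png

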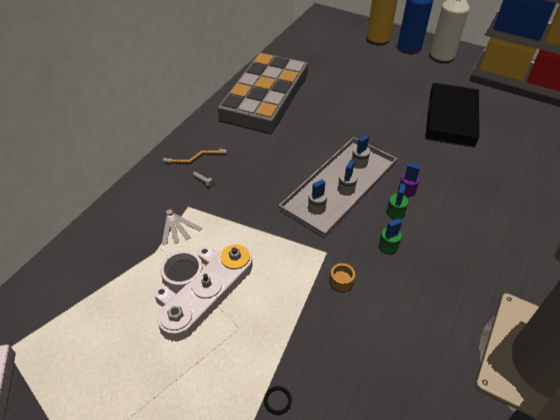

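Top view: the steel sockets stand in the tray at (317,226), (350,239) and (390,236). Look-alikes outside it are green (309,297), green (347,288) and purple (379,289). The yellow boss is at (229,197), and the bystanders are the piston (257,277), seal (151,279) and bolt (294,125). The choice is the three sockets in the tray.

```bash
cat > h.py <<'E'
from bench import sense, optics, order, r
import cv2,numpy as np
def pts(n,d):
    c=optics.calibration(n);K=c["mtx"];v,u=np.indices(d.shape)
    P=np.stack([(u-K[0,2])/K[0,0]*d,-(v-K[1,2])/K[1,1]*d,-d,np.ones_like(d)],-1)
    return (P@c["extrinsics"].T)[...,:3]
def ray(n,u,v,z):
    c=optics.calibration(n);K=c["mtx"];E=c["extrinsics"]
    w=E[:3,:3]@np.array([(u-K[0,2])/K[0,0],-(v-K[1,2])/K[1,1],-1]);o=E[:3,3]
    return o+w*(z-o[2])/w[2]
def proj(n,p):
    c=optics.calibration(n);K=c["mtx"];E=c["extrinsics"]
    q=E[:3,:3].T@(np.asarray(p,float)-E[:3,3]);return np.array([K[0,2]-K[0,0]*q[0]/q[2],K[1,2]+K[1,1]*q[1]/q[2]])
def blobs(p,lo,hi,amin=8):
    h=cv2.cvtColor(p,cv2.COLOR_RGB2HSV);m=cv2.inRange(h,lo,hi)
    n,l,s,c=cv2.connectedComponentsWithStats(m);return [(l==i,s[i,4],c[i]) for i in range(1,n) if s[i,4]>=amin]
E
cat > a.py <<'E'
from h import *
for n in("top","side"):
    z=np.load(f"{n}0.npz");p,d=z['p'],z['d'];P=pts(n,d)
    print(n)
    for m,a,c in blobs(p,(100,120,50),(130,255,255)):
        Q=P[m];Q=Q[Q[:,2]>76]; Q=Q[Q[:,2]<95]
        if len(Q)<6: continue
        (x,y),(w,h),an=cv2.minAreaRect(Q[:,:2].astype(np.float32))
        mc=(Q[:,:2].max(0)+Q[:,:2].min(0))/2
        sv=np.linalg.svd(Q[:,:2]-Q[:,:2].mean(0))[2][0]
        print('blue',c.round(),a,len(Q),'mean',Q.mean(0).round(1),'rect',np.round([x,y,w,h,an],1),'pca',np.degrees(np.arctan2(sv[1],sv[0])).round(1),Q[:,2].max().round(1))
    for m,a,c in blobs(p,(18,140,90),(32,255,255),40):
        Q=P[m];g=abs(Q[:,2]-35)<4
        if g.sum()<20: continue
        q=Q[g];(x,y),R=cv2.minEnclosingCircle(q[:,:2].astype(np.float32));print('yel',c.round(),a,'med z',np.median(q[:,2]).round(1),'circ',round(x,1),round(y,1),round(R,1))
E
python3 a.py
python3 - <<'E'
import cv2,numpy as np
a=cv2.imread('pics/top0.png')[180:255,140:260]
b=cv2.imread('pics/side0.png')
c=b[225:345,140:270];t=cv2.imread('pics/top0.png')[195:270,285:420];s=b[125:240,270:405]
f=lambda i:cv2.resize(i,(400,290),interpolation=cv2.INTER_CUBIC)
cv2.imwrite('pics/crop0.png',np.vstack([np.hstack([f(a),f(t)]),np.hstack([f(c),f(s)])]))
E
```

```text
top
blue [317. 223.] 44 41 mean [ 533.9 -133.4   83.1] rect [ 533.7 -133.9   22.5   11.2   64.8] pca 66.9 88.6
blue [392. 234.] 50 44 mean [ 509.  -322.7   83.2] rect [ 508.9 -322.9   24.2   11.    68.3] pca -104.8 87.2
blue [352. 237.] 41 39 mean [ 498.8 -221.    82.7] rect [ 498.7 -221.1    8.    24.5    1.4] pca -86.3 89.4
blue [381. 288.] 63 47 mean [ 372.8 -292.5   80.4] rect [ 373.1 -292.6   22.7   11.     4.4] pca -176.2 86.0
blue [349. 289.] 49 43 mean [ 372.  -212.6   80.2] rect [ 372.1 -212.3    9.1   27.9   11.6] pca 103.4 85.1
blue [308. 297.] 47 43 mean [ 351.2 -111.3   80.7] rect [ 351.  -111.9   24.9   10.2   57.2] pca -122.6 86.0
yel [229. 197.] 309 med z 35.0 circ 609.8 95.6 29.1
yel [256. 277.] 277 med z 32.4 circ 400.9 20.5 23.8
side
blue [416.  25.] 1099 132 mean [ 579.1 -898.1   85.7] rect [ 578.1 -901.1   69.4   27.1   25.1] pca -156.3 95.0
blue [363. 138.] 44 42 mean [ 509.8 -322.8   81. ] rect [ 511.  -323.2   27.5   13.1   69. ] pca 72.7 84.0
blue [350. 165.] 42 42 mean [ 499.7 -221.8   80.8] rect [ 499.5 -223.9   10.8   30.6    3. ] pca 93.7 84.1
blue [413. 166.] 49 42 mean [ 372.8 -292.3   78.2] rect [ 373.6 -291.7   27.3   15.     2.1] pca 178.1 80.8
blue [318. 184.] 50 50 mean [ 535.2 -132.    80.9] rect [ 535.8 -132.2   28.2   12.6   64. ] pca 64.2 84.4
blue [402. 188.] 64 54 mean [ 372.  -210.8   78.5] rect [ 372.  -210.7   12.    33.    13.5] pca 101.7 83.5
blue [395. 222.] 71 64 mean [ 350.9 -111.5   78.6] rect [ 351.5 -111.3   28.7   13.2   54.3] pca -127.4 81.2
yel [235. 257.] 413 med z 33.9 circ 609.9 96.5 30.2
```

View pics/crop0.png

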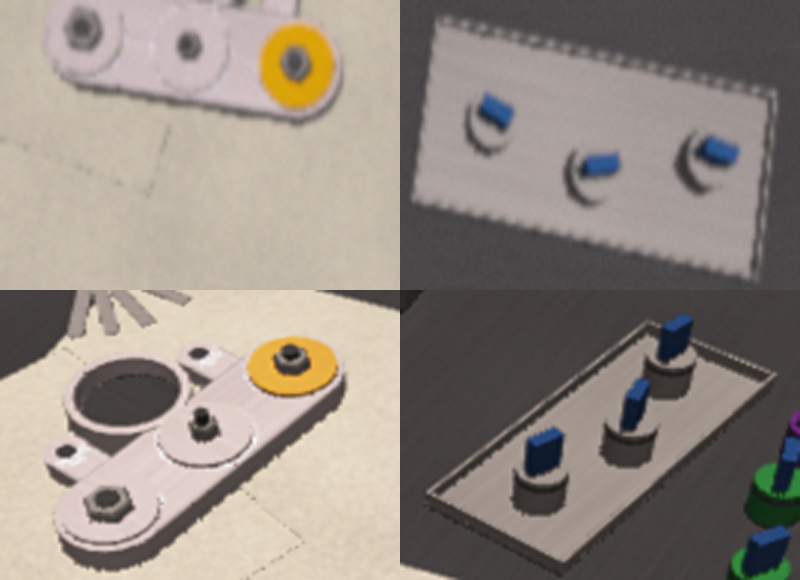

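Crop: the yellow nut is hex with a mid-height stud, so probably the 22 mm one. The three steel sockets with blue keys are clear, and both views agree to about 1 mm. Next are the caliper yaw, the seat and the first move.

```bash
cat >> h.py <<'E'
from scipy.spatial.transform import Rotation as Ro
def go(pos,a):
    """tool-frame delta from now to pos with tool down, jaws along world angle a (mod 180, option near j6=0 printed)"""
    s=sense();R=Ro.from_euler('xyz',s['tcp_rot'],degrees=True);dp=R.inv().apply(np.array(pos)-s['tool_pos'])/1000
    print('tcp',s['tool_pos'].round(1),'j1,j6',s['joint_pos'][[0,5]].round(1),'jaw',np.degrees(np.arctan2(*R.as_matrix()[[1,0],1])).round(1),'t',s['time'])
    for k in(0,180):
        b=np.radians(a+k);T=np.array([[0,0,-1],[np.cos(b),np.sin(b),0],[np.sin(b),-np.cos(b),0]]).T
        print(k,'shift',dp.round(4),'turn',(R.inv()*Ro.from_matrix(T)).as_rotvec(degrees=True).round(1))
E
python3 - <<'E'
from h import *
for n in("top","side"):
    z=np.load(f"{n}0.npz");p,d=z['p'],z['d']
    m,a,c=[b for b in blobs(p,(18,140,90),(32,255,255),40) if np.linalg.norm(b[2]-((229,197) if n=="top" else (235,257)))<6][0]
    cs,_=cv2.findContours(m.astype(np.uint8),cv2.RETR_EXTERNAL,cv2.CHAIN_APPROX_NONE);k=max(cs,key=len)[:,0]
    w=np.array([ray(n,u,v,35) for u,v in k],np.float32)
    print(n,'yellow circ',cv2.fitEllipse(w[:,:2]),cv2.minEnclosingCircle(w[:,:2]))
# caliper: white pixels near height 20..45
    P=pts(n,d);h=cv2.cvtColor(p,cv2.COLOR_RGB2HSV)
    s=np.linalg.norm(P[...,:2]-[620,180],axis=-1)<170
    for lo,hi in((31,38),):
        q=P[s&(P[...,2]>lo)&(P[...,2]<hi)][:,:2].astype(np.float32);print(len(q),cv2.minAreaRect(q), 'pca',np.degrees(np.arctan2(*np.linalg.svd(q-q.mean(0),full_matrices=False)[2][0][::-1])))
# nut tops
    s2=np.linalg.norm(P[...,:2]-[609.8,96],axis=-1)<25
    q=P[s2&(P[...,2]>43)];print('nut',len(q),q.mean(0).round(1),q[:,2].max(),np.median(q[:,2]))
q=[ray("top",u,v,z) for u,v,z in((229,197,35),(165,187.5,35))];q=q[1]-q[0];print(np.degrees(np.arctan2(q[1],q[0])),np.hypot(q[0],q[1]))
go((534.5,-132.8,140),-25)
E
```

```text
Traceback (most recent call last):
cv2.error: OpenCV(4.12.0) /io/opencv/modules/imgproc/src/shapedescr.cpp:356: error: (-215:Assertion failed) n >= 0 && (depth == CV_32F || depth == CV_32S) in function 'fitEllipseNoDirect'
```

```bash
cat > b.py <<'E'
from h import *
for n in("top","side"):
    z=np.load(f"{n}0.npz");p,d=z['p'],z['d']
    m,a,c=[b for b in blobs(p,(18,140,90),(32,255,255),40) if np.linalg.norm(b[2]-((229,197) if n=="top" else (235,257)))<6][0]
    cs,_=cv2.findContours(m.astype(np.uint8),cv2.RETR_EXTERNAL,cv2.CHAIN_APPROX_NONE);k=max(cs,key=len)[:,0]
    w=np.ascontiguousarray(np.array([ray(n,u,v,35) for u,v in k])[:,:2],np.float32)
    print(n,'yellow',cv2.fitEllipse(w),cv2.minEnclosingCircle(w))
    P=pts(n,d);s=np.linalg.norm(P[...,:2]-[620,180],axis=-1)<170
    q=np.ascontiguousarray(P[s&(P[...,2]>31)&(P[...,2]<38)][:,:2],np.float32);print(len(q),cv2.minAreaRect(q))
    q=P[(np.linalg.norm(P[...,:2]-[609.8,96],axis=-1)<25)&(P[...,2]>43)];print('nut',len(q),q.mean(0).round(1),q[:,2].max(),np.median(q[:,2]))
q=[ray("top",u,v,z) for u,v,z in((229,197,35),(165,187.5,35))];q=q[1]-q[0];print(np.degrees(np.arctan2(q[1],q[0])),np.hypot(q[0],q[1]))
go((534.5,-132.8,140),-25)
E
python3 b.py
```

```text
top yellow ((609.8358154296875, 95.3868637084961), (55.299625396728516, 55.744781494140625), 129.21852111816406) ((609.8120727539062, 95.52444458007812), 28.71597671508789)
1245 ((620.8984375, 178.08677673339844), (181.0250701904297, 187.31703186035156), 36.00293731689453)
nut 59 [608.5  94.9  50.5] 63.37469898872587 48.861831338438606
side yellow ((609.438720703125, 97.09176635742188), (56.65273666381836, 57.16694259643555), 44.66008758544922) ((609.2721557617188, 97.44036865234375), 29.845487594604492)
1800 ((620.2322998046875, 182.86788940429688), (180.32679748535156, 184.30381774902344), 37.269039154052734)
nut 91 [608.   99.6  49.8] 58.55129730213855 48.49911621575757
81.85363071612863 171.33728659210303
tcp [147.6 581.1 252.3] j1,j6 [70.9 -4.9] jaw 75.7 t 0.1
0 shift [ 0.1133 -0.5964  0.5508] turn [1.007e+02 1.000e-01 1.000e-01]
180 shift [ 0.1133 -0.5964  0.5508] turn [-79.3  -0.1   0.1]
```

>>> {"name": "carry_out", "arguments": {"commands": [0.08,-0.596,0.551,100.7,0,0,0,0.08,-0.596,0.551,100.7,0,0,0,0.08,-0.596,0.551,100.7,0,0,0,0.08,-0.596,0.551,100.7,0,0,0,0.08,-0.596,0.551,100.7,0,0,0,0.08,-0.596,0.551,100.7,0,0,0,0.08,-0.596,0.551,100.7,0,0,0,0.08,-0.596,0.551,100.7,0,0,0,0.08,-0.596,0.551,100.7,0,0,0,0.08,-0.596,0.551,100.7,0,0,0,0.08,-0.596,0.551,100.7,0,0,0,0.08,-0.596,0.551,100.7,0,0,0], "grip_force": 60}}

```text
time: 1.6
tool_pos: [504.0, -76.7, 179.3]
tcp_rot: [3.2, 89.9, -111.7]
ft_force: [1.1, 1.4, 1.0]
finger_gap: 42.7
```

```bash
python3 - <<'E'
from h import *
go((534.5,-132.8,68),-25)
E
```

```text
tcp [504.  -76.7 179.3] j1,j6 [-14.4  10.6] jaw -25.0 t 1.6
0 shift [0.1114 0.0514 0.0378] turn [ 0.   0.1 -0. ]
180 shift [0.1114 0.0514 0.0378] turn [-1.8e+02  0.0e+00  1.0e-01]
```

>>> {"name": "carry_out", "arguments": {"commands": [0.03,0.0514,0.0378,0,0,0,0,0.03,0.0514,0.0378,0,0,0,0,0.03,0.0514,0.0378,0,0,0,0,0.08,0.0514,0.0378,0,0,0,0,0.111,0.0514,0.0378,0,0,0,0,0.111,0.0514,0.0378,0,0,0,0]}}

```text
time: 2.35
tool_pos: [532.3, -130.6, 66.6]
tcp_rot: [-70.3, 89.7, 174.8]
ft_force: [-0.5, 0.1, 0.5]
finger_gap: 42.6
```

```bash
python3 - <<'E'
from h import *
go((534.5,-132.8,68),-25)
a=optics.snapshot("top")[0];b=optics.snapshot("side")[0]
f=lambda i:cv2.resize(i,(400,320),interpolation=cv2.INTER_CUBIC)
cv2.imwrite('pics/g1.png',np.hstack([f(a[180:276,270:390]),f(b[120:216,265:385])])[...,::-1])
E
```

```text
tcp [ 532.3 -130.6   66.6] j1,j6 [-19.1   5.8] jaw -24.9 t 2.35
0 shift [-0.0014  0.0029  0.0011] turn [0.1 0.1 0.3]
180 shift [-0.0014  0.0029  0.0011] turn [-179.9   -0.4    0.2]
```

View pics/g1.png

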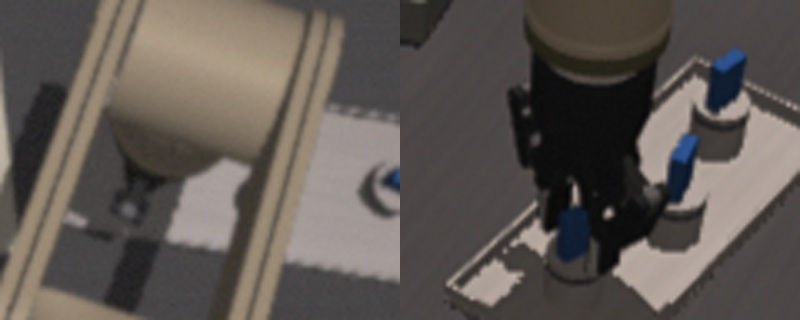

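The side crop shows the key standing between the fingers. Closing on it now.

>>> {"name": "carry_out", "arguments": {"commands": [-0.001,0.003,0.001,0,0,0,0,-0.001,0.003,0.001,0,0,0,0.5,-0.001,0.003,0.001,0,0,0,1,-0.001,0.003,0.001,0,0,0,1,-0.001,0.003,0.001,0,0,0,1,-0.001,0.003,0.001,0,0,0,1]}}

```text
time: 3.2
tool_pos: [538.1, -134.3, 72.0]
tcp_rot: [72.4, 89.8, -42.6]
ft_force: [-0.6, 0.8, 6.9]
finger_gap: 11.0
```

```bash
python3 - <<'E'
from h import *
print(sense()['ft_force'],sense()['finger_gap'])
go((534.5,-132.8,160),-8)
p,d=optics.snapshot("side");P=pts("side",d)
for m,a,c in blobs(p,(100,120,50),(130,255,255)):
    print(c.round(1),a)
E
```

```text
[-0.59320117  0.7919356   6.86183799] 10.957500399388369
tcp [ 538.1 -134.3   72. ] j1,j6 [-19.3   5.7] jaw -24.9 t 3.2
0 shift [-0.0881 -0.0036  0.0002] turn [-16.9   0.1  -0.2]
180 shift [-0.0881 -0.0036  0.0002] turn [ 1.631e+02 -2.000e-01 -1.000e-01]
[415.   0.] 17
[363.1 138.4] 49
[350.2 164.9] 46
[412.7 169. ] 106
[347.8 172.8] 15
[410.4 177.3] 9
[401.1 191.6] 103
[394.4 225.5] 122
```

>>> {"name": "carry_out", "arguments": {"commands": [-0.03,0,0,0,0,0,1,-0.08,0,0,0,0,0,1,-0.11,0,0,0,0,0,1,-0.11,0,0,-17,0,0,1,-0.11,0,0,-17,0,0,1,-0.11,0,0,-17,0,0,1]}}

```text
time: 4.0
tool_pos: [537.3, -134.0, 181.3]
tcp_rot: [38.9, 89.9, -59.0]
ft_force: [0.3, 0.3, -3.3]
finger_gap: 11.2
```

```bash
python3 - <<'E'
from h import *
print(sense()['ft_force'],sense()['finger_gap'])
go((609.6,96.2,160),-8)
a=optics.snapshot("side")[0]
cv2.imwrite('pics/l1.png',cv2.resize(a[60:240,220:420],(800,600)[:2],interpolation=cv2.INTER_CUBIC)[...,::-1])
E
```

```text
[ 0.2682281   0.31732341 -3.33655041] 11.222783793951308
tcp [ 537.3 -134.   181.3] j1,j6 [-19.3 -11.3] jaw -8.0 t 4.0
0 shift [ 0.021   0.0396 -0.238 ] turn [ 0.   0.1 -0.1]
180 shift [ 0.021   0.0396 -0.238 ] turn [-1.8e+02  1.0e-01  1.0e-01]
```

View pics/l1.png

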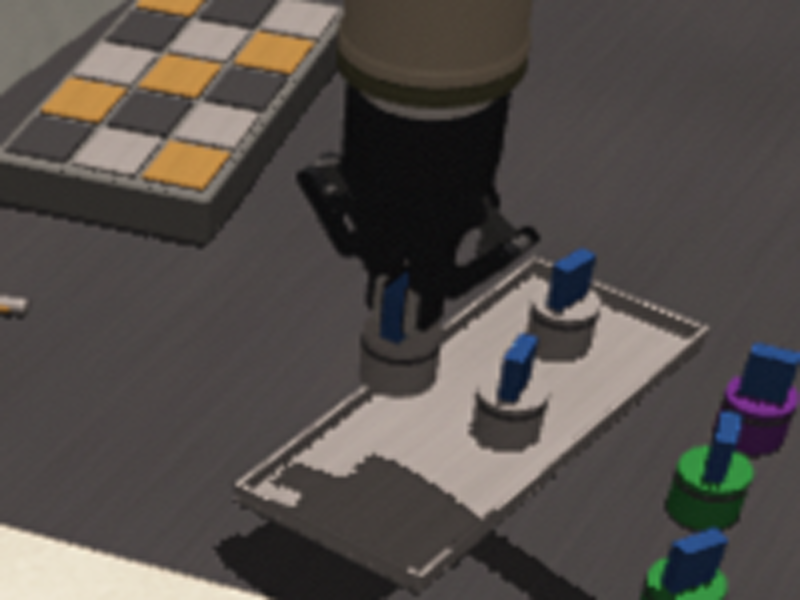

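The side view shows the socket hanging upright in the grip at crop (400,350), with the other two undisturbed. Next it goes over the nut.

>>> {"name": "carry_out", "arguments": {"commands": [0,0.02,-0.12,0,0,0,1,0,0.04,-0.238,0,0,0,1,0,0.04,-0.238,0,0,0,1,0.02,0.04,-0.238,0,0,0,1,0.02,0.04,-0.238,0,0,0,1,0.02,0.04,-0.238,0,0,0,1,0.02,0.04,-0.238,0,0,0,1]}}

```text
time: 4.92
tool_pos: [610.5, 94.8, 161.4]
tcp_rot: [46.1, 89.9, -52.1]
ft_force: [-0.2, 0.5, -2.3]
finger_gap: 11.5
```

```bash
cat > m.py <<'E'
from h import *
from scipy.optimize import least_squares
def held(n="side"):
    p,d=optics.snapshot(n);P=pts(n,d);t=sense()['tool_pos']
    near=np.linalg.norm(P[...,:2]-t[:2],axis=-1)<35
    # skirt: between mouth and 40 above; mouth ~ t-69
    Q=P[near&(P[...,2]>t[2]-66)&(P[...,2]<t[2]-34)]
    f=least_squares(lambda c:np.hypot(Q[:,0]-c[0],Q[:,1]-c[1])-21,t[:2],loss='soft_l1',f_scale=1.)
    z=P[near&(P[...,2]>t[2]-90)&(P[...,2]<t[2]-30)][:,2]
    print(n,'skirt',len(Q),'ctr',f.x.round(1),'rel',(f.x-t[:2]).round(1),'rms',np.sqrt(np.mean(f.fun**2)).round(2),'zmin',(np.percentile(z,[1,5])-t[2]).round(1))
    for m,a,c in blobs(p,(100,120,50),(130,255,255)):
        q=P[m]
        if np.linalg.norm(np.median(q,0)[:2]-t[:2])<30: print('key',c.round(1),a,np.median(q,0).round(1))
    return p
if __name__=="__main__":
    go((609.6,96.2,160),-8)
    a=held("side");b=held("top")
    f=lambda i:cv2.resize(i,(400,400),interpolation=cv2.INTER_CUBIC)
    cv2.imwrite('pics/n1.png',np.hstack([f(a[170:290,180:300]),f(b[140:260,170:290])])[...,::-1])
E
python3 m.py
```

```text
tcp [610.5  94.8 161.4] j1,j6 [ 4.1 12.3] jaw -8.2 t 4.925
0 shift [ 0.0014 -0.0011 -0.0013] turn [-0.2  0.1 -0.1]
180 shift [ 0.0014 -0.0011 -0.0013] turn [179.8  -0.2  -0.2]
side skirt 241 ctr [611.   93.8] rel [ 0.4 -0.9] rms 0.79 zmin [-69.9 -66.8]
key [226.8 219.7] 61 [611.6 107.5 158.7]
top skirt 13 ctr [610.3  93.3] rel [-0.3 -1.5] rms 0.41 zmin [-70.9 -69. ]
```

View pics/n1.png

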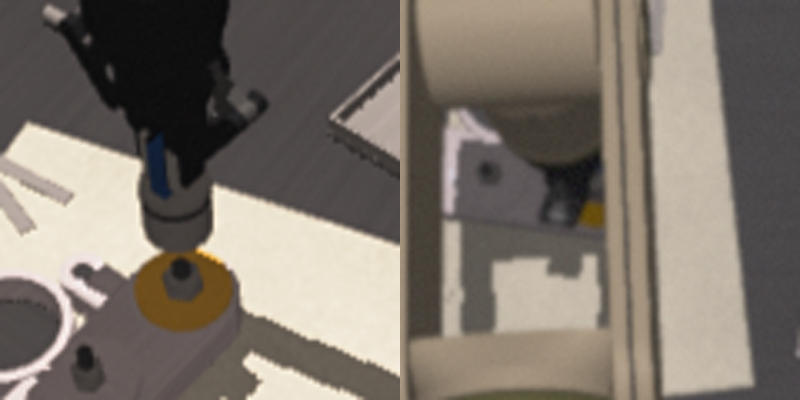

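The mouth is about 69 mm below the TCP and the skirt centre about (0.2, -1.0) from it. The side crop shows it just off the nut, so I shift and descend to just above the stud.

>>> {"name": "carry_out", "arguments": {"commands": [0.01,-0.0015,-0.0024,0,0,0,1,0.02,-0.0015,-0.0024,0,0,0,1,0.028,-0.0015,-0.0024,0,0,0,1,0.028,-0.0015,-0.0024,0,0,0,1,0.028,-0.0015,-0.0024,0,0,0,1]}}

```text
time: 5.65
tool_pos: [609.6, 97.4, 133.7]
tcp_rot: [56.6, 89.9, -41.6]
ft_force: [-0.3, -0.4, -2.8]
finger_gap: 11.5
```

```bash
python3 - <<'E'
from m import *
go((609.4,97.4,104),-8);held();print(sense()['ft_force'])
E
```

```text
tcp [609.6  97.4 133.7] j1,j6 [ 4.4 12.6] jaw -8.2 t 5.65
0 shift [ 0.0297 -0.0003 -0.0001] turn [-0.2  0.1 -0.1]
180 shift [ 0.0297 -0.0003 -0.0001] turn [ 1.798e+02 -2.000e-01 -1.000e-01]
side skirt 210 ctr [610.2  96.5] rel [ 0.3 -0.8] rms 0.92 zmin [-89.1 -70.2]
key [227.3 230. ] 60 [610.6 110.3 132.7]
[ 0.09583755 -1.30586122 -3.09245115]
```

Good. Descending gently.

>>> {"name": "carry_out", "arguments": {"commands": [0.006,0,0,0,0,0,1,0.012,0,0,0,0,0,1,0.017,0,0,0,0,0,1,0.022,0,0,0,0,0,1,0.026,0,0,0,0,0,1,0.03,0,0,0,0,0,1,0.03,0,0,0,0,0,1,0.03,0,0,0,0,0,1]}}

```text
time: 6.7
tool_pos: [612.5, 97.7, 114.9]
tcp_rot: [89.0, 89.5, -9.1]
ft_force: [-29.5, -3.1, 67.4]
finger_gap: 11.4
```

>>> {"name": "carry_out", "arguments": {"commands": [-0.002,0,0,0,0,0,1,-0.004,0,0,0,0,0,1,-0.004,0,0,0,0,0,1]}}

```text
time: 7.08
tool_pos: [612.3, 97.7, 118.3]
tcp_rot: [89.1, 89.5, -9.1]
ft_force: [-0.1, -0.0, -2.1]
finger_gap: 11.2
```

```bash
python3 - <<'E'
from m import *
go((609.4,97.4,104),-8);a=held();print(sense()['ft_force'])
cv2.imwrite('pics/n2.png',cv2.resize(a[195:285,180:300],(800,600),interpolation=cv2.INTER_CUBIC)[...,::-1])
E
```

```text
tcp [612.3  97.7 118.3] j1,j6 [ 4.4 12.6] jaw -8.2 t 7.075
0 shift [ 0.0143 -0.003   0.0007] turn [-0.2  0.  -0.5]
180 shift [ 0.0143 -0.003   0.0007] turn [179.8  -0.8  -0. ]
side skirt 201 ctr [612.8  96.5] rel [ 0.8 -1.1] rms 0.8 zmin [-89.8 -88.8]
key [226.8 235. ] 56 [613.5 110.3 116.2]
[ 0.57457896  0.45242767 -3.65608612]
```

View pics/n2.png

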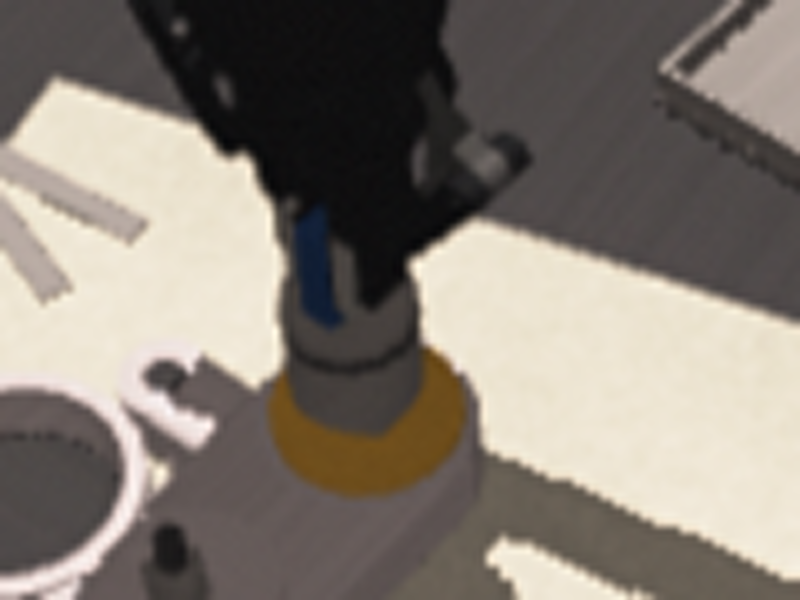

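```bash
python3 - <<'E'
from h import *
for z in(44,46,48,50,52,54,56): print(z,proj("side",(599.9,113.1,z)).round(1))
a=cv2.cvtColor(cv2.imread('pics/n2.png'),cv2.COLOR_BGR2HSV)
p,d=optics.snapshot("side");h=cv2.cvtColor(p,cv2.COLOR_RGB2HSV)
for u in(232,234,236): print(u,[(v,int(h[v,u,1]),int(h[v,u,2])) for v in range(252,266)])
for n in("top","side"):
    z=np.load(f"{n}0.npz");P=pts(n,z['d']);q=P[np.linalg.norm(P[...,:2]-[609.6,96.3],axis=-1)<16];print(n,np.sort(q[:,2]).round(0)[::3])
E
```

```text
44 [234.  260.7]
46 [233.9 260.1]
48 [233.8 259.5]
50 [233.8 258.9]
52 [233.7 258.4]
54 [233.6 257.8]
56 [233.6 257.2]
232 [(252, 27, 67), (253, 30, 69), (254, 32, 71), (255, 33, 70), (256, 33, 70), (257, 30, 69), (258, 30, 69), (259, 82, 81), (260, 173, 102), (261, 192, 110), (262, 193, 111), (263, 191, 111), (264, 191, 111), (265, 191, 111)]
234 [(252, 26, 69), (253, 29, 70), (254, 32, 71), (255, 30, 69), (256, 36, 71), (257, 33, 70), (258, 29, 70), (259, 68, 75), (260, 155, 94), (261, 190, 110), (262, 191, 111), (263, 190, 110), (264, 189, 109), (265, 189, 109)]
236 [(252, 30, 69), (253, 26, 68), (254, 30, 69), (255, 34, 68), (256, 34, 67), (257, 30, 68), (258, 27, 67), (259, 50, 71), (260, 133, 88), (261, 188, 110), (262, 191, 112), (263, 190, 110), (264, 188, 110), (265, 189, 109)]
top [31. 32. 32. 33. 33. 34. 34. 34. 35. 35. 35. 36. 36. 37. 38. 38. 39. 41.
 42. 44. 44. 45. 46. 46. 47. 47. 47. 48. 49. 50. 51. 52. 53. 54. 54. 57.
 58. 59. 63.]
side [30. 32. 32. 32. 33. 33. 33. 33. 33. 34. 34. 34. 34. 34. 35. 35. 35. 36.
 36. 36. 37. 38. 38. 40. 41. 42. 42. 42. 43. 43. 44. 45. 45. 46. 46. 47.
 47. 47. 48. 48. 48. 48. 48. 49. 49. 49. 50. 51. 53. 54. 54. 55. 55. 55.
 56. 56. 57. 58.]
```

Stopped at a mouth height of about 46 to 47 mm, at bevel level, and the arm drifted +3 mm in x while pressing. That is ambiguous, so I recentre and retry with lighter contact.

>>> {"name": "carry_out", "arguments": {"commands": [-0.004,-0.003,0.0005,0,0,0,1,-0.004,-0.003,0.0005,0,0,0,1,-0.004,-0.003,0.0005,0,0,0,1]}}

```text
time: 7.55
tool_pos: [608.9, 97.6, 121.7]
tcp_rot: [87.1, 89.6, -11.0]
ft_force: [-0.5, -0.4, -2.4]
finger_gap: 10.9
```

>>> {"name": "carry_out", "arguments": {"commands": [0.004,0,0,0,0,0,1,0.007,0,0,0,0,0,1,0.009,0,0,0,0,0,1,0.009,0,0,0,0,0,1]}}

```text
time: 8.05
tool_pos: [610.2, 97.4, 115.7]
tcp_rot: [88.6, 89.4, -9.5]
ft_force: [-7.0, -2.3, 17.5]
finger_gap: 11.3
```

>>> {"name": "carry_out", "arguments": {"commands": [0.003,0.0015,0,0,0,0,1,0.003,0.001,0.001,0,0,0,1,0.003,0,0.0015,0,0,0,1,0.003,-0.001,0.001,0,0,0,1,0.003,-0.0015,0,0,0,0,1,0.003,-0.0025,0,0,0,0,1,0.003,-0.001,-0.001,0,0,0,1,0.003,0,-0.0015,0,0,0,1,0.003,0,-0.0025,0,0,0,1,0.003,0.001,-0.001,0,0,0,1,0.003,0,0,0,0,0,1]}}

```text
time: 9.43
tool_pos: [610.4, 97.3, 115.6]
tcp_rot: [88.9, 89.4, -9.2]
ft_force: [-8.9, -0.4, 18.4]
finger_gap: 11.0
```

The spiral gave no drop, so this socket does not go on: it rests at nut-top level. Returning it to its old place.

>>> {"name": "carry_out", "arguments": {"commands": [-0.03,0,0,0,0,0,1,-0.065,0,0,0,0,0,1,-0.07,0,0,0,0,0,1,-0.07,0,0,0,0,0,1]}}

```text
time: 9.93
tool_pos: [609.4, 97.4, 184.7]
tcp_rot: [88.4, 89.4, -9.8]
ft_force: [0.1, 0.1, -3.6]
finger_gap: 11.4
```

```bash
python3 - <<'E'
from m import *
held();go((537.5,-134,185),-25)
E
```

```text
side skirt 236 ctr [610.1  96.3] rel [ 1.2 -1.1] rms 0.84 zmin [-68.9 -66.2]
key [225.3 211. ] 57 [610.5 110.  187.5]
tcp [608.8  97.4 183.7] j1,j6 [ 4.4 12.6] jaw -8.2 t 9.975
0 shift [-0.0015 -0.0377  0.2392] turn [16.8 -0.  -0.5]
180 shift [-0.0015 -0.0377  0.2392] turn [-163.2    0.7   -0. ]
```

>>> {"name": "carry_out", "arguments": {"commands": [0,-0.019,0.12,8,0,0,1,0,-0.0377,0.239,16.8,0,0,1,0,-0.0377,0.239,16.8,0,0,1,0,-0.0377,0.239,16.8,0,0,1,0.05,-0.0377,0.239,16.8,0,0,1,0.095,-0.0377,0.239,16.8,0,0,1,0.1,-0.0377,0.239,16.8,0,0,1,0.1,-0.0377,0.239,16.8,0,0,1]}}

```text
time: 10.98
tool_pos: [538.1, -133.8, 83.3]
tcp_rot: [103.6, 89.6, -11.4]
ft_force: [0.3, -0.1, -1.6]
finger_gap: 11.1
```

>>> {"name": "carry_out", "arguments": {"commands": [0.005,0,0,0,0,0,1,0.009,0,0,0,0,0,1,0.012,0,0,0,0,0,1,0.013,0,0,0,0,0,1]}}

```text
time: 11.48
tool_pos: [539.0, -133.8, 71.9]
tcp_rot: [103.6, 89.5, -11.3]
ft_force: [-5.4, 4.0, 13.9]
finger_gap: 11.2
```

>>> {"name": "carry_out", "arguments": {"commands": [0,0,0,0,0,0,0.5,0,0,0,0,0,0,0,0,0,0,0,0,0,0,-0.03,0,0,0,0,0,0,-0.09,0,0,0,0,0,0,-0.1,0,0,0,0,0,0]}}

```text
time: 12.22
tool_pos: [540.9, -134.6, 177.2]
tcp_rot: [99.7, 89.0, -15.3]
ft_force: [-0.1, -0.3, 0.3]
finger_gap: 42.5
```

```bash
python3 - <<'E'
from h import *
p,d=optics.snapshot("side");P=pts("side",d)
for m,a,c in blobs(p,(100,120,50),(130,255,255),20):
    Q=P[m];Q=Q[(Q[:,2]>74)&(Q[:,2]<95)]
    if len(Q)>5: print(c.round(),a,Q.mean(0).round(1),np.round(cv2.minAreaRect(np.ascontiguousarray(Q[:,:2],np.float32))[2],1))
go((499.3,-221.5,180),3)
E
```

```text
[363. 138.] 46 [ 509.5 -322.2   81.2] 74.8
[350. 167.] 60 [ 499.  -220.7   80.8] 4.4
[413. 169.] 113 [ 373.3 -291.5   78. ] 8.0
[317. 184.] 50 [ 537.8 -131.2   80.4] 69.6
[401. 191.] 99 [ 371.8 -210.4   78.4] 12.6
[395. 224.] 108 [ 350.6 -111.2   78.1] 60.9
tcp [ 540.4 -134.4  176.4] j1,j6 [-19.3   5.6] jaw -24.9 t 12.275
0 shift [-0.0039 -0.0005  0.0963] turn [-27.9   0.1  -0.9]
180 shift [-0.0039 -0.0005  0.0963] turn [ 1.521e+02 -1.200e+00 -1.000e-01]
```

S1 is standing back in the tray at (538,-131), key top at about 80 mm. Next is the middle socket.

>>> {"name": "carry_out", "arguments": {"commands": [0,-0.0005,0.0963,-28,0,-0.9,0,0,-0.0005,0.0963,-28,0,-0.9,0,0,-0.0005,0.0963,-28,0,-0.9,0,0.02,-0.0005,0.0963,-28,0,-0.9,0,0.02,-0.0005,0.0963,-28,0,-0.9,0,0.02,-0.0005,0.0963,-28,0,-0.9,0]}}

```text
time: 13.02
tool_pos: [499.3, -220.8, 155.0]
tcp_rot: [-87.6, 89.9, -174.6]
ft_force: [-0.4, -0.1, 0.9]
finger_gap: 42.7
```

```bash
python3 - <<'E'
from h import *
go((499.5,-221.8,73),3)
E
```

```text
tcp [ 499.3 -220.8  155. ] j1,j6 [-29.2 -32.2] jaw 3.0 t 13.025
0 shift [0.082  0.0003 0.001 ] turn [0.  0.  0.1]
180 shift [0.082  0.0003 0.001 ] turn [-180.    -0.2    0. ]
```

>>> {"name": "carry_out", "arguments": {"commands": [0.05,0.0003,0.001,0,0,0,0,0.082,0.0003,0.001,0,0,0,0,0.082,0.0003,0.001,0,0,0,0.3,0.082,0.0003,0.001,0,0,0,1,0.082,0.0003,0.001,0,0,0,1,0.082,0.0003,0.001,0,0,0,1,0.082,0.0003,0.001,0,0,0,1]}}

```text
time: 13.9
tool_pos: [500.6, -222.4, 74.8]
tcp_rot: [29.5, 89.9, -57.5]
ft_force: [-1.0, 1.7, 7.0]
finger_gap: 11.1
```

>>> {"name": "carry_out", "arguments": {"commands": [-0.04,0,0,0,0,0,1,-0.09,0,0,0,0,0,1,-0.105,0,0,0,0,0,1,-0.105,0,0,0,0,0,1]}}

```text
time: 14.4
tool_pos: [501.0, -222.5, 180.4]
tcp_rot: [44.5, 89.8, -42.5]
ft_force: [0.7, 0.1, -3.9]
finger_gap: 11.4
```

```bash
python3 - <<'E'
from h import *
print(sense()['finger_gap'],sense()['ft_force']);go((609.4,97.4,165),-8)
E
```

```text
11.40995345200875 [ 0.70242282  0.10897885 -3.88645497]
tcp [ 501.  -222.5  180.4] j1,j6 [-29.3 -32.3] jaw 3.0 t 14.4
0 shift [ 0.0149  0.125  -0.3138] turn [11.   0.1 -0.2]
180 shift [ 0.0149  0.125  -0.3138] turn [-169.     0.2    0.2]
```

>>> {"name": "carry_out", "arguments": {"commands": [0,0.025,-0.06,2,0,0,1,0,0.05,-0.12,4,0,0,1,0,0.075,-0.18,6,0,0,1,0,0.1,-0.24,8,0,0,1,0,0.125,-0.314,11,0,0,1,0.015,0.125,-0.314,11,0,0,1,0.015,0.125,-0.314,11,0,0,1,0.015,0.125,-0.314,11,0,0,1]}}

```text
time: 15.4
tool_pos: [608.2, 96.9, 162.7]
tcp_rot: [-10.0, 89.8, -108.0]
ft_force: [0.9, 0.6, -2.8]
finger_gap: 10.9
```

```bash
python3 - <<'E'
from m import *
held();go((609.4,97.4,137),-8)
E
```

```text
side skirt 295 ctr [609.   95.6] rel [ 0.2 -0.8] rms 3.26 zmin [-73.5 -71.2]
key [227.2 221. ] 63 [609.  109.5 159. ]
tcp [608.7  96.4 163.7] j1,j6 [ 4.3 12.4] jaw -8.0 t 15.45
0 shift [ 0.0266  0.0005 -0.0011] turn [-0.   0.2 -0.1]
180 shift [ 0.0266  0.0005 -0.0011] turn [ 1.8e+02 -1.0e-01 -3.0e-01]
```

>>> {"name": "carry_out", "arguments": {"commands": [0.012,0.0005,-0.001,0,0,0,1,0.024,0.0005,-0.001,0,0,0,1,0.03,0.0005,-0.001,0,0,0,1,0.036,0.0005,-0.001,0,0,0,1,0.042,0.0005,-0.001,0,0,0,1,0.046,0.0005,-0.001,0,0,0,1,0.048,0.0005,-0.001,0,0,0,1,0.048,0.0005,-0.001,0,0,0,1]}}

```text
time: 16.45
tool_pos: [609.3, 97.3, 115.6]
tcp_rot: [17.0, 89.8, -81.0]
ft_force: [-0.2, -0.1, -2.2]
finger_gap: 11.0
```

It is past the nut top with no contact. Continuing down.

>>> {"name": "carry_out", "arguments": {"commands": [0.003,0,0,0,0,0,1,0.006,0,0,0,0,0,1,0.009,0,0,0,0,0,1,0.012,0,0,0,0,0,1,0.012,0,0,0,0,0,1]}}

```text
time: 17.08
tool_pos: [609.7, 97.3, 106.8]
tcp_rot: [31.5, 89.8, -66.6]
ft_force: [-12.4, -1.1, 20.2]
finger_gap: 11.4
```

Contact came at 106.8, where full seating predicts 107 (a stud stop would give 113). Checking by camera.

```bash
python3 - <<'E'
from m import *
s=sense();print(s['ft_force'],s['finger_gap']);a=held()
d=np.array([-.613,.79])
for z in(35,38,41): print(z,proj("side",(*(np.array([609.8,96.4])+21*d),z)).round(1))
h=cv2.cvtColor(a,cv2.COLOR_RGB2HSV)
for u in(234,236): print(u,[(v,int(h[v,u,1])) for v in range(256,270)])
p,dd=optics.snapshot("side");P=pts("side",dd)
for m,A,c in blobs(p,(100,120,50),(130,255,255),20):
    Q=P[m];Q=Q[(Q[:,2]>74)&(Q[:,2]<95)]
    if len(Q)>5: print(c.round(),A,Q.mean(0).round(1))
cv2.imwrite('pics/n3.png',cv2.resize(a[120:300,170:410],(800,600),interpolation=cv2.INTER_CUBIC)[...,::-1])
E
```

```text
[-12.39287364  -1.07858773  20.16014265] 11.38422710302762
side skirt 225 ctr [610.1  96.3] rel [ 0.4 -1. ] rms 2.46 zmin [-84.1 -79.7]
key [228.3 239.4] 51 [610.9 110.6 103.2]
35 [235.5 263.9]
38 [235.4 263. ]
41 [235.3 262.1]
234 [(256, 30), (257, 34), (258, 33), (259, 29), (260, 33), (261, 33), (262, 30), (263, 50), (264, 127), (265, 189), (266, 192), (267, 194), (268, 180), (269, 114)]
236 [(256, 30), (257, 30), (258, 30), (259, 32), (260, 30), (261, 30), (262, 30), (263, 65), (264, 148), (265, 191), (266, 192), (267, 189), (268, 168), (269, 98)]
[362. 141.] 71 [ 509.6 -321.4   80.6]
[412. 171.] 169 [ 373.2 -291.6   77.7]
[317. 186.] 108 [ 538.6 -131.7   80.5]
[401. 192.] 106 [ 371.6 -210.    78. ]
[394. 226.] 158 [ 350.8 -110.7   78.1]
[228. 239.] 48 [610.6 110.4  87.9]
```

View pics/n3.png

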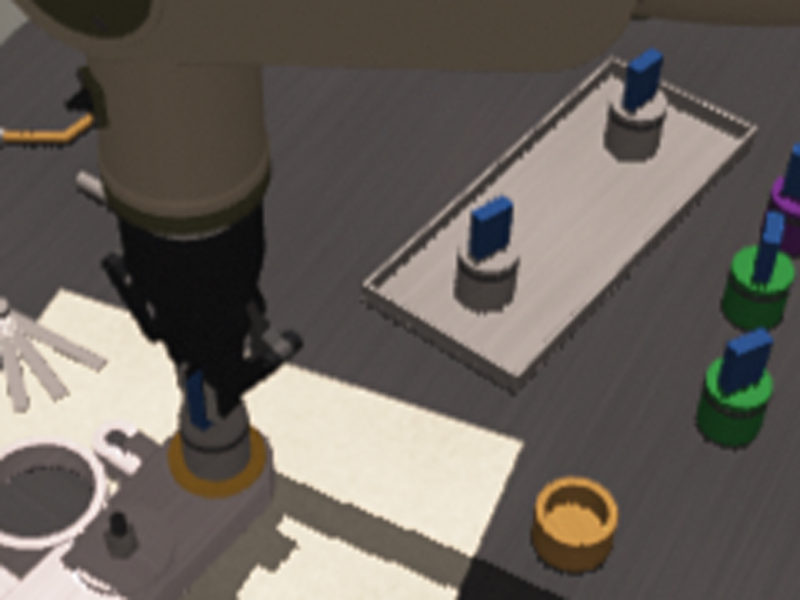

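The side view shows the rim down on the boss: the edge at row 263.6 corresponds to z of about 36 (boss 35). The other two stand upright in the tray at crop (488,255) and (635,105), and the piston has not moved. Handing in.

```bash
python3 -c "
from bench import order
print(order.hand_in())"
```

```text
the job is handed in; nothing more can be done
None
```

The middle socket fits. It is seated on the yellow boss's nut and still gripped by its key; I handed the job in at about 17 s of robot time.

- **First socket tried (the one nearest the caliper):** it stopped at about nut-top height. Recentring and a small search spiral did not make it drop, so I stood it back upright in the tray at about (538, -131).
- **Middle socket:** it went past the nut top without contact and stopped at TCP z = 106.8 mm; full seating predicts about 107 mm.
- **Last checks:** the rim measures at about z = 36 mm against the boss at 35 mm, and the skirt centre is within about 1 mm of the boss centre. The finger opening is 11.4 mm on the 12 mm key, with about 20 N of downward push. The other two sockets stand upright in the tray, and the piston looked unmoved in the last picture. The seal ring and bolt I did not measure again.
- **Discrepancies:**
  - My first press reached 67 N and pushed the arm about 3 mm sideways.
  - The first grasp dragged that socket about 3 mm in the tray.
  - The last skirt-centre fit was rough (2.5 mm rms) because boss pixels got into it.

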